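# Carry an empty jar on an open tray to the scale

## Task

A clean empty jar lies on its side, free to roll, against the stop at one end of a carrying tray and is to be weighed. Without touching the jar, take the tray by its upright handle, lift it about 15 cm above the counter and, by tilting it a little, roll the jar to the middle, over the strip between the two marks on the crest, and keep it there, the tray held up, for a good 4 seconds; then carry the tray to the scale and set it down gently, centred on the pan and lengthwise along it, the jar still at rest in the middle, and let go. The jar must never roll off the tray, and the other goods on the counter stay where they are.

Things in the scene. Friction and masses are not known exactly. Their poses are not given: they have to be found in the camera images.
- tray: white plastic draining tray, 134 mm (x) by 360 mm (y, its long axis), nominal 0.35 kg without the jar. Origin: centre of the flat underside; z up. A rail 5 mm thick runs along each long side, 36 mm high above the underside (inner faces at x = -62 and +62 mm). The +y end (at 180 mm) has a low stop, 8 mm thick and 18 mm high; the -y end (at -180 mm) is open.
- tray_mid (a point): crest of the tray's floor at its centre, on the upper face, 16 mm above the underside; axes of the tray. The floor is gently crowned along y with a radius of 2 m (height 16 mm - y2 / 4 m: slope y / 2 m, falling to both ends), straight along x. Two thin dark lines across the floor at y = -20 and +20 mm mark the middle.
- tray_grip (a point): axis of the tray's handle, 125 mm above the underside, tray x = -74, y = 0 mm; axes of the tray. The handle is an upright square wooden post outside the -x rail (towards the robot), 22 by 22 mm, sides parallel to x and y, from 30 to 150 mm above the underside, on a 14 by 60 mm foot. Take it from above, fingers closing along tray y.
- jar_mid (a point): centre of the jar: round glass jar with steel lid and pale label, closed, radius 42 mm, 110 mm long, nominal 0.26 kg (varies 25 per cent). It lies across the tray, along tray x, and rolls along tray y; at first it rests against the +y stop, its centre at y = 148 mm. On the crest its centre is 58 mm above the tray's underside. This frame turns as it rolls.
- jar: the same jar; origin on its side, 42 mm from its axis, so it goes round as it rolls. Rolls without slipping, with the inertia of a solid cylinder: acceleration 2/3 g times the slope under it (tray tilt plus floor slope). Rolling resistance about 1 per cent of its weight: on a level tray it can rest within some 15 mm of the crest; farther out it runs away.
- scale_pan (a point): centre of the upper face of the scale's flat steel pan, 75 mm above the counter; the pan is 220 mm (x) by 340 mm (y, its long axis), fixed and rigid, without a rim. Axes of the scale; the -x side faces the robot.
- scale: grey counter scale, fixed to the counter: 260 by 270 mm body under the pan and, on the -x side, a console with display and keys, 250 mm wide, 58 mm high, reaching to x = -185 mm; origin on the counter under the pan's centre, y along the pan's length
- olive_jar: bystander: round green jar of olives, 68 mm across, 85 mm high, standing between tray and scale; origin under its centre
- paste_jar: bystander: brown jar, 60 mm across, 70 mm high, near the robot; origin under its centre
- tin: bystander: tin, 84 mm across, 110 mm high; origin under its centre
- cheese: bystander: flat round cheese, 120 mm across, 45 mm high; origin under its centre
Mind the look-alikes: they are no part of the job. What is shaped like the jar but orange, pink or red is not meant.

How it is judged (in metres and radians):
On the way, in this order (a step that is already met when the one before it is completed fails the run):
1. the tray is held up, its underside more than 100 mm above the counter, with the jar's centre within 25 mm of the tray's middle for 3 s (height (world z) of tray above 0.1 m and y of jar_mid in the frame of tray between -0.025 and 0.025 m), for 3 s.
2. the tray stands on the scale's pan (contact force between tray and scale above 1.5 N and distance between tray_mid and scale_pan below 0.035 m and angle between the y axis of tray and the y axis of scale, either way round below 0.25 rad and angle between tray's own z axis and vertical below 0.06 rad), for 0.2 s.
At the end, for the whole second after the job is handed in: The tray stands level on the pan, released, its middle within 35 mm of the pan's centre and its long axis within 0.25 rad of the pan's, with the jar at rest on it, its centre within 30 mm of the tray's middle (all of step 2 and y of jar_mid in the frame of tray between -0.03 and 0.03 m and z of jar_mid in the frame of tray between 0.05 and 0.066 m and linear speed of jar below 0.03 m/s and linear speed of tray below 0.02 m/s); the robot touches nothing.
It fails at once if the jar rolls off the tray (z of jar_mid in the frame of tray below 0.03 m or y of jar_mid in the frame of tray above 0.185 m or y of jar_mid in the frame of tray below -0.185 m).
It fails at once if the robot touches the jar (contact force between jar and the arm above 0.3 N).
It fails at once if the robot's fingers touch the jar (contact force between jar and the fingers above 0.3 N).
It fails at once if the tray is slammed down on the scale (contact force between tray and scale above 40 N).
It fails at once if another thing on the counter is moved by more than 30 mm (distance of any of olive_jar, paste_jar, tin, cheese from where it was at the start of the episode above 0.03 m).
It also fails if it takes over 64 s, if anything falls off the work surface, if the arm or the gripper's body presses on something with over 40 N, if the wrist force passes 120 N, or if a joint passes its speed limit or range.

## Robot

A 6-joint arm with a two-finger parallel gripper is mounted at the origin on the work surface. World frame = base frame: x ahead of the robot, y to its left, z up, the work surface at z = 0. Lengths are in mm, angles in rad, forces in N, time in s.
With the tool pointing down it reaches from about 275 to 1000 mm from the base axis. Payload 8.4 kg.
Tool frame: the origin (TCP) lies between the finger pads; the fingertips stand 17 mm ahead of it and the grasp point (between the pads) lies 2 mm behind it; z points along the fingers, y is the line along which they close (so a half turn about z gives the same grasp; the last joint's range is limited). The gripper opens to 85 mm and grips with 20 to 120 N. Pads are 22 mm wide; open, the fingers measure 114 mm over their backs; the gripper's body (76 mm by 85 mm) begins 54 mm behind the grasp point. The pads swing forward as they close: fully open they stand 13 mm farther back than shut.
Start: joints at [-1.104, 0.353, 1.633, -0, 1.155, -0.002], TCP at [282.384, -557.573, 248.281] pointing down, gripper open.
Joint ranges: [-2.63, 2.63], [-0.92, 2.1], [0.06, 2.66], [-1.3, 4.44], [0, 2.69], [-3.02, 3.02]. Speed limits (rad/s): [2.22, 2.22, 2.79, 3.14, 3.14, 3.14].

## Interface

Orientations are given as [roll, pitch, yaw] about the fixed x, y, z axes, in that order (R = Rz(yaw) Ry(pitch) Rx(roll)).
In Python, from rig import sense, grab_frame, sign_off gives the robot as it stands. The module is installed in compiled form; this text tells all that it offers.
- The arm moves only by the tool send_rows, never from a script. Its argument "moves" is a list that holds one entry, the list of rows, each a list of 7 numbers: the shift along the world's x, y, z in m, then the turn, a rotation vector about the world's x, y, z in rad, then the opening, from -1 (shut) to 1 (fully open). In form: [[[dx, dy, dz, rx, ry, rz, jaw], ...]]. A call has 1 to 10 rows; each row shifts and turns the commanded pose from where the row before left it; what a row does not reach is not made up. A row lasts 1/10 s, in which the tool goes at most 50 mm and 8.59 degrees, less where a joint would pass 70% of its speed; a pose out of reach is approached as far as the arm can. A call with a gripper value outside its range is refused whole. The fingers move at their own pace and stop on an object; "grip_force" is the grip in N (left out, the last holds). Time passes only in rows, so rows that do not move let the fingers close. It gives the time, the measured TCP pose, the force, the opening and the grip force at its end, in the units of the state.
- sense(): the state, without advancing time (a new reading comes with each control period).
- grab_frame(name): name is "scene" or "top" or "wrist"; returns a dict with "img" (384x512x3 uint8, red, green, blue), "mtx" (3x3 intrinsics, pixels), "rvec" (rotation vector, rad) and "tvec" (3), from world to camera coordinates, as OpenCV has them; the wrist camera has in their place "T_tool_cam" (4x4, takes a point from camera to tool coordinates, whose origin is the TCP and whose axes are the flange's). Camera axes: x right, y down, z forward; pixel columns grow to the right and rows downward; lengths in mm; the calibration is good to about 2 mm. A picture is of the moment at which its call begins: read the wrist's pose just before it. There is no depth.
- sign_off(): hands the job in; it is judged then, once.
The state is a dict: "clock": time; "qpos": joint angles; "qvel": joint speeds; "joint_efforts": joint torques, N m; "eef_pos": TCP position; "tcp_rot": TCP orientation; "contact_force": force on the tool from outside, world axes, zero at the start; "wrist_torque": the same for the moment, N m; "opening": opening from 0.0 (shut) to 1.0 (fully open); "grasp_force": force on a finger pad.
Only numpy, scipy, OpenCV 4.12 (cv2) and the standard library are available. Lean on these libraries where they do the work, as an engineer would, in place of code of your own. Each camera call takes 0.05 s, during which the arm holds its last target. There are 200 camera calls.

## Working session

There is one attempt and no reset: what is moved stays moved. The work goes in short steps, Python scripts to look and compute and a tool call to move; the robot and the scene stay as the last step left them, time stands still between calls to the robot, and variables do not carry over. Pictures are saved under pics/ and viewed, at most 10 in all, crops included, and the job is handed in when it is done.

Besides the shell and the picture viewer there is one more tool, called after "Request:" as name(argument=value, ...), one argument or row to a line, values as JSON. send_rows: Moves the arm, as the interface text tells. Its arguments: {"type":"object","properties":{"moves":{"type":"array"},"grip_force":{"type":"number"}},"required":["moves"]}

```bash
mkdir -p pics; cat > h.py <<'E'
import numpy as np,cv2
from rig import sense,grab_frame,sign_off
def save(n,f):cv2.imwrite(f'pics/{f}.png',cv2.cvtColor(grab(n,f)['img'],cv2.COLOR_RGB2BGR))
def grab(n,f):
    d=grab_frame(n);np.save(f'{f}.npy',d,allow_pickle=True);return d
def load(f):return np.load(f'{f}.npy',allow_pickle=True).item()
def ray(d,uv):
    R=cv2.Rodrigues(np.array(d['rvec'],float))[0];t=np.array(d['tvec'],float).ravel()
    K=np.array(d['mtx']);return -R.T@t,R.T@np.linalg.inv(K)@[uv[0],uv[1],1]
def atz(d,uv,z):
    c,v=ray(d,uv);return c+v*(z-c[2])/v[2]
def proj(d,P):return cv2.projectPoints(np.array(P,float).reshape(-1,3),np.array(d['rvec'],float),np.array(d['tvec'],float),np.array(d['mtx'],float),None)[0].reshape(-1,2)
E
python3 - <<'E'
from h import *
a=[];
for n in('scene','top'):
    save(n,n+'0');i=cv2.imread(f'pics/{n}0.png');a.append(i)
cv2.imwrite('pics/top_big.png',cv2.resize(a[1],(796,597),interpolation=cv2.INTER_CUBIC))
cv2.imwrite('pics/scene_big.png',cv2.resize(a[0],(796,597),interpolation=cv2.INTER_CUBIC))
print(sense())
E
```

```text
{'clock': 0.1, 'qpos': array([-1.10437517e+00,  3.53539641e-01,  1.63408566e+00,  1.48644565e-06,
        1.15522604e+00, -2.41621251e-03]), 'qvel': array([-0.00067213, -0.00328358, -0.00045898, -0.00154361,  0.00155635,
       -0.00245412]), 'joint_efforts': array([ 2.05770211e-04, -6.06358480e+01, -3.42818606e+01,  2.23376458e-05,
        3.98626289e-03,  1.20558667e-05]), 'eef_pos': array([ 282.20480485, -557.18104782,  247.65018269]), 'tcp_rot': array([-3.14033397e+00, -4.40042277e-06,  4.68836767e-01]), 'contact_force': array([-0.43939403, -0.28253268, -0.41097759]), 'wrist_torque': array([-0.02903571, -0.02622438,  0.02858074]), 'grasp_force': 0.0, 'opening': 1.0025218580725186}
```

View pics/top_big.png

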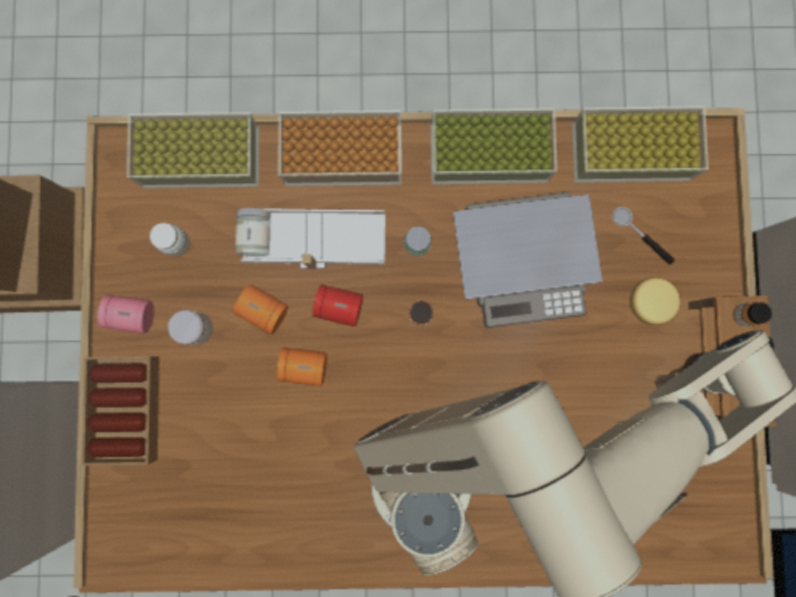

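View pics/scene_big.png

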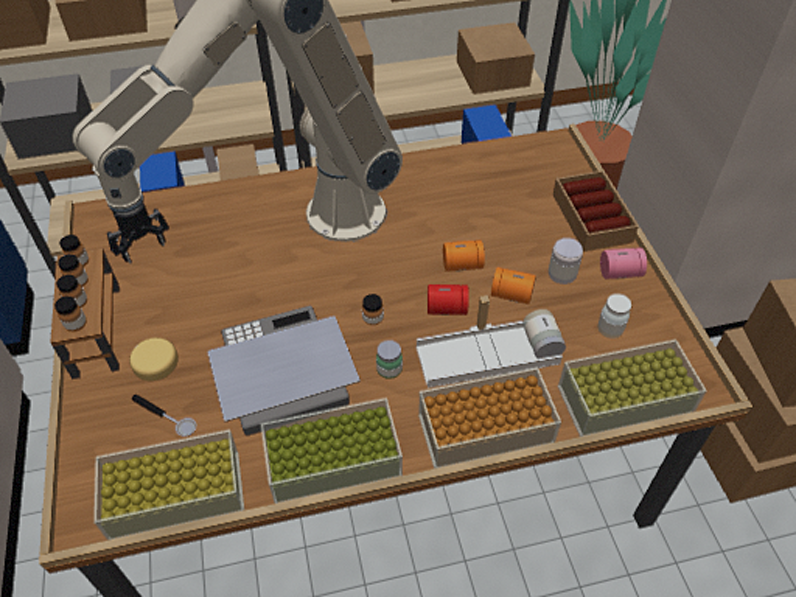

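Top view: tray at around (315,236) with the jar at its left (+y) end and its handle at (308,260). The pan is at about (527,247), turned a few degrees. The olive jar (418,240) stands between them. I'll enlarge.

```bash
python3 - <<'E'
from h import *
i=cv2.imread('pics/top0.png')
cv2.imwrite('pics/c1.png',cv2.resize(i[115:220,140:400],None,fx=3,fy=3,interpolation=cv2.INTER_CUBIC))
j=cv2.imread('pics/scene0.png')
cv2.imwrite('pics/c2.png',cv2.resize(j[170:290,130:370],None,fx=3.3,fy=3.3,interpolation=cv2.INTER_CUBIC))
E
```

```text
(no output)
```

View pics/c1.png

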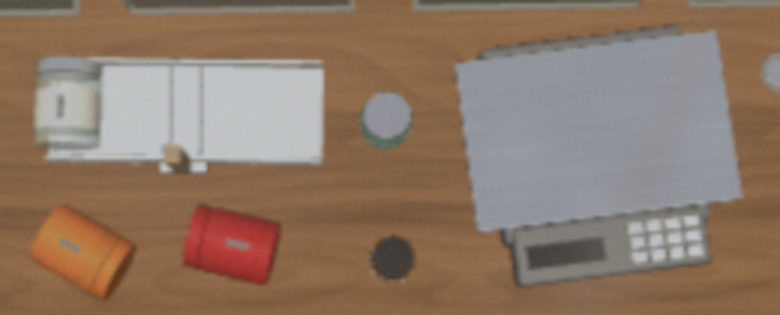

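View pics/c2.png

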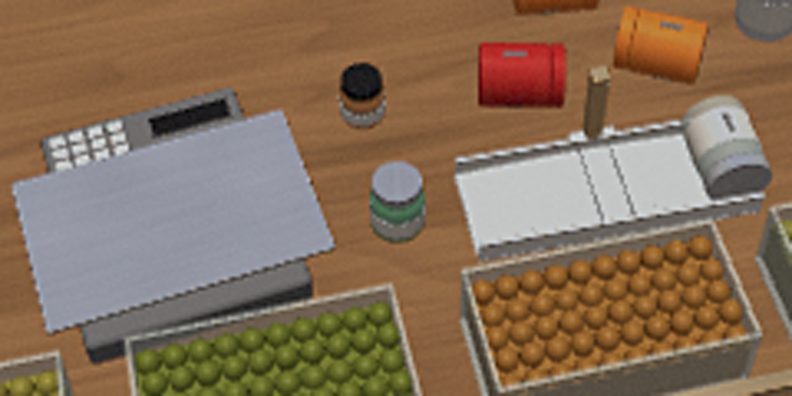

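c1 shows the pan corners at (458,62), (716,31), (741,198) and (480,230). The tray's open end runs (323,62)–(322,163), its marks are at x≈171 and 201, and the post top is near (173,152). In c2 the pan corners are (13,185), (283,111), (333,247), (50,331), and the post top is (599,73).

```bash
python3 - <<'E'
from h import *
t=load('top0');s=load('scene0')
T=lambda x,y:(140+(x+.5)/3-.5,115+(y+.5)/3-.5)
S=lambda x,y:(130+(x+.5)/3.3-.5,170+(y+.5)/3.3-.5)
np.set_printoptions(precision=1,suppress=True)
for nm,d,F,C in(('top',t,T,[(458,62),(716,31),(741,198),(480,230)]),('scene',s,S,[(50,331),(13,185),(283,111),(333,247)])):
    P=np.array([atz(d,F(*c),75) for c in C]);print(nm,P[:,:2].tolist(),P.mean(0))
    print([np.linalg.norm(P[i]-P[i-1]) for i in range(4)])
    for a,b in((0,1),(3,2),(1,2)):v=P[b]-P[a];print(np.degrees(np.arctan2(v[1],v[0])))
print('post top',atz(t,T(173,152),150),'scene',atz(s,S(599,73),150))
for c in((323,62),(322,163)):print('end rail',atz(t,T(*c),36))
for c in((171,66),(171,150),(201,66),(201,157)):print('mark',atz(t,T(*c),16))
for c in((456,158),(484,258)):print('S end rail',atz(s,S(*c),36))
for c in((585,150),(603,222),(612,143),(634,217)):print('S mark',atz(s,S(*c),16))
print('olive',atz(t,T(386,115),85),'scene',atz(s,S(398,178),85)); print('paste',atz(t,T(392,258),70))
E
```

```text
top [[678.2025218949159, -92.33444513357975], [714.2019699884696, -425.7106343984045], [497.37581011344594, -449.1129068901202], [461.03120856218027, -115.66703660877286]] [ 587.7 -270.7   75. ]
[np.float64(218.42112800645793), np.float64(335.3142463895275), np.float64(218.0854189622173), np.float64(335.42074841846824)]
-83.8368276152506
-83.77948795911294
-173.83985326405383
scene [[713.0698284146458, -420.88401504146145], [498.3797655502567, -446.5474013912601], [461.70382106647776, -110.04911100387487], [676.4904306348158, -89.70813953239434]] [ 587.4 -266.8   75. ]
[np.float64(333.1899051008781), np.float64(216.21848323317408), np.float64(338.4910993473983), np.float64(215.7476367663508)]
-173.18338456625884
-174.59004331309805
96.2202829020384
post top [555.6 264.8 150. ] scene [554.  267.5 150. ]
end rail [688.8  81.8  36. ]
end rail [554.9  84.8  36. ]
mark [690.4 284.4  16. ]
mark [577.7 284.6  16. ]
mark [689.9 244.5  16. ]
mark [567.8 244.9  16. ]
S end rail [555.2  89.9  36. ]
S end rail [707.8  85.5  36. ]
S mark [566.7 256.7  16. ]
S mark [678.3 245.1  16. ]
S mark [564.  293.5  16. ]
S mark [680.1 284.4  16. ]
olive [608.8   1.7  85. ] scene [604.    4.9  85. ]
paste [427.2  -3.4  70. ]
```

Request:
send_rows(
  moves=[
    [[0.008,0.025,0,0,0,-0.0235,1],[0.013,0.041,0,0,0,-0.0235,1],[0.014,0.043,0,0,0,-0.0235,1],[0.014,0.043,0,0,0,-0.0235,1],[0.014,0.043,0,0,0,-0.0235,1],[0.014,0.043,0,0,0,-0.0235,1],[0.014,0.043,0,0,0,-0.0235,1],[0.014,0.043,0,0,0,-0.0235,1],[0.014,0.043,0,0,0,-0.0235,1],[0.014,0.043,0,0,0,-0.0235,1]],
  ],
)

```text
clock: 1.1
eef_pos: [415.4, -145.8, 248.3]
tcp_rot: [-3.142, -0.0, 0.233]
contact_force: [0.8, -0.5, 0.0]
opening: 1.0
grasp_force: 0.0
```

Request:
send_rows(
  moves=[
    [[0.014,0.043,0,0,0,-0.0235,1],[0.014,0.043,0,0,0,-0.0235,1],[0.014,0.043,0,0,0,-0.0235,1],[0.014,0.043,0,0,0,-0.0235,1],[0.014,0.043,0,0,0,-0.0235,1],[0.014,0.043,0,0,0,-0.0235,1],[0.014,0.043,0,0,0,-0.0235,1],[0.014,0.043,0,0,0,-0.0235,1],[0.013,0.041,0,0,0,-0.0235,1],[0.008,0.025,0,0,0,-0.0225,1]],
  ],
)

```text
clock: 2.1
eef_pos: [548.7, 265.4, 247.8]
tcp_rot: [-3.141, 0.0, 0.0]
contact_force: [0.2, 0.1, 0.3]
opening: 1.002
grasp_force: 0.0
```

```bash
python3 - <<'E'
from h import *
q=sense();print(q['clock'],q['eef_pos'],q['tcp_rot'],q['qpos'])
d=grab('wrist','w0');print(d['T_tool_cam'],d['mtx'])
cv2.imwrite('pics/w0.png',cv2.cvtColor(d['img'],cv2.COLOR_RGB2BGR))
E
```

```text
2.1 [548.74701837 265.36092563 247.83928717] [-3.14114323e+00  1.11177063e-04  2.48953398e-04] [4.47719268e-01 3.29534096e-01 1.66834513e+00 4.98033862e-04
 1.14361925e+00 2.01806035e+00]
[[-4.61505322e-04 -9.49937679e-01 -3.12439104e-01  8.11732797e+01]
 [ 9.99999806e-01 -5.69410667e-04  2.54127648e-04 -6.55337315e-01]
 [-4.19311587e-04 -3.12438926e-01  9.49937757e-01 -1.26555509e+02]
 [ 0.00000000e+00  0.00000000e+00  0.00000000e+00  1.00000000e+00]] [[322.36878788   0.         255.04457174]
 [  0.         322.36878788 189.6969185 ]
 [  0.           0.           1.        ]]
```

View pics/w0.png

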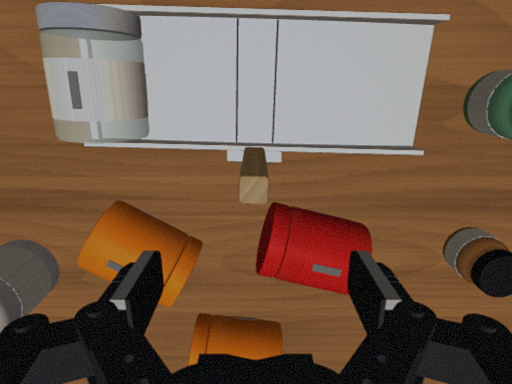

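The wrist view shows the post top at (241–268, 177–203), centred at about (254,190). The marks are at columns 237 and 275 and the jar covers columns 45–147. This camera will ride with the tray, so it suits jar tracking.

```bash
cat >> h.py <<'E'
from scipy.spatial.transform import Rotation as Ro
def wat(d,uv,z,pos,rot):
    T=np.array(d['T_tool_cam']);R=Ro.from_euler('xyz',rot).as_matrix()
    v=R@T[:3,:3]@np.linalg.inv(d['mtx'])@[uv[0],uv[1],1];c=R@T[:3,3]+pos
    return c+v*(z-c[2])/v[2]
E
python3 - <<'E'
from h import *
np.set_printoptions(precision=1,suppress=True)
d=load('w0');p=np.array([548.75,265.36,247.84]);r=[-3.14114,0.0001,0.00025]
for n,uv,z in(('post',(254,190),150),('post l',(241,190),150),('post r',(268,190),150),('post near',(254,203),150),('post far',(254,177),150),('m',(238,20),16),('m',(236.5,140),16),('m',(277,20),16),('m',(274,142),16),('rail far end',(448,17),36),('rail near end',(422,152),36),('rail near +y',(84,144),36)):print(n,wat(d,uv,z,p,r))
E
```

```text
post [555.9 266.8 150. ]
post l [555.9 276.3 150. ]
post r [555.9 256.5 150. ]
post near [545.7 266.8 150. ]
post far [565.8 266.8 150. ]
m [690.2 283.   16. ]
m [570.3 286.7  16. ]
m [690.2 244.1  16. ]
m [568.1 244.8  16. ]
rail far end [689.4  84.7  36. ]
rail near end [560.8  88.3  36. ]
rail near +y [569.4 446.6  36. ]
```

Request:
send_rows(
  moves=[
    [[0.003,0.0005,-0.008,0,0,-0.01,1],[0.004,0.0003,-0.016,0,0,-0.01,1],[0,0,-0.018,0,0,0,1],[0,0,-0.018,0,0,0,1],[0,0,-0.018,0,0,0,1],[0,0,-0.018,0,0,0,1],[0,0,-0.016,0,0,0,1],[0,0,-0.01,0,0,0,1],[0,0,-0.003,0,0,0,1],[0,0,0,0,0,0,1]],
  ],
)

```text
clock: 3.15
eef_pos: [555.2, 262.5, 122.8]
tcp_rot: [3.141, 0.001, -0.021]
contact_force: [0.2, -0.7, -0.0]
opening: 1.004
grasp_force: 0.0
```

Request:
send_rows(
  moves=[
    [[0,0,0,0,0,0,0.3],[0,0,0,0,0,0,-0.2],[0,0,0,0,0,0,-0.5],[0,0,0,0,0,0,-0.7],[0,0,0,0,0,0,-1],[0,0,0,0,0,0,-1],[0,0,0,0,0,0,-1],[0,0,0,0,0,0,-1]],
  ],
  grip_force=80,
)

```text
clock: 3.95
eef_pos: [555.9, 264.1, 124.2]
tcp_rot: [-3.14, -0.001, -0.02]
contact_force: [-2.2, 3.1, 5.2]
opening: 0.25
grasp_force: 79.5
```

```bash
python3 - <<'E'
from h import *
q=sense();print(q)
d=grab('wrist','w1')
cv2.imwrite('pics/w1.png',cv2.cvtColor(d['img'],cv2.COLOR_RGB2BGR))
E
```

```text
{'clock': 3.95, 'qpos': array([4.40734541e-01, 4.75490950e-01, 1.75502425e+00, 8.45512676e-04,
       9.09186118e-01, 2.03094301e+00]), 'qvel': array([ 1.55467438e-03,  2.48548998e-05,  1.09232082e-03,  1.07705891e-03,
        2.77337705e-04, -5.40764480e-04]), 'joint_efforts': array([-2.29764394e+00, -5.95709574e+01, -2.62149131e+01, -8.15885291e-01,
        2.50382972e-02,  1.55819189e-01]), 'eef_pos': array([555.86072687, 264.08609869, 124.20173599]), 'tcp_rot': array([-3.14015422e+00, -1.39776802e-03, -1.99319924e-02]), 'contact_force': array([-2.2461238 ,  3.07376658,  5.19998111]), 'wrist_torque': array([0.50336714, 0.30438857, 0.2032751 ]), 'grasp_force': 79.48299765586853, 'opening': 0.25015493707855}
```

View pics/w1.png

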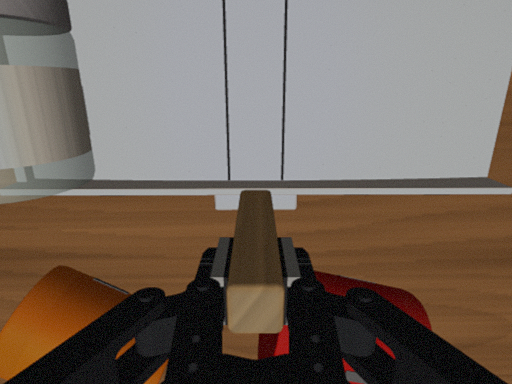

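Request:
send_rows(
  moves=[
    [[0,0,0.003,0,0,0,-1],[0,0,0.005,0,0,0,-1],[0,0,0.008,0,0,0,-1],[0,0,0.009,0,0,0,-1],[0,0,0.009,0,0,0,-1],[0,0,0.009,0,0,0,-1],[0,0,0.009,0,0,0,-1],[0,0,0.009,0,0,0,-1],[0,0,0.009,0,0,0,-1],[0,0,0.009,0,0,0,-1]],
  ],
  grip_force=100,
)

```text
clock: 5.0
eef_pos: [555.3, 263.2, 203.1]
tcp_rot: [-3.142, -0.0, -0.02]
contact_force: [0.1, 0.3, -7.1]
opening: 0.248
grasp_force: 98.1
```

Request:
send_rows(
  moves=[
    [[0,0,0.009,0,0,0,-1],[0,0,0.009,0,0,0,-1],[0,0,0.009,0,0,0,-1],[0,0,0.009,0,0,0,-1],[0,0,0.009,0,0,0,-1],[0,0,0.008,0,0,0,-1],[0,0,0.007,0,0,0,-1],[0,0,0.006,0,0,0,-1],[0,0,0.004,0,0,0,-1],[0,0,0.001,0,0,0,-1]],
  ],
)

```text
clock: 6.0
eef_pos: [555.6, 263.3, 273.8]
tcp_rot: [-3.141, -0.001, -0.02]
contact_force: [-0.6, 0.1, -6.8]
opening: 0.243
grasp_force: 98.1
```

```bash
python3 - <<'E'
from h import *
q=sense();print(q['clock'],q['eef_pos'],q['tcp_rot'],q['contact_force'],q['wrist_torque'])
b=load('w1')['img'].astype(int)
d=grab('wrist','w2');i=d['img'].astype(int)
print(np.array(d['T_tool_cam'])-load('w0')['T_tool_cam'])
for im in(b,i):
  for r in(90,110,130):print(r,[(c,*im[r-2:r+3,c].mean(0).astype(int)) for c in range(0,140,10)])
print([(c,*i[30,c]) for c in range(215,300,2)])
# predicted columns of marks
T=np.array(d['T_tool_cam']);
for y in(-20,20):
  for x in(20,):
    P=np.array([74+x,-y,124-15.9]);c=T[:3,:3].T@(P-T[:3,3]);print(y,(np.array(d['mtx'])@c/c[2])[:2])
cv2.imwrite('pics/w2.png',cv2.cvtColor(d['img'],cv2.COLOR_RGB2BGR))
E
```

```text
6.0 [555.56239577 263.2949369  273.76661093] [-3.14131878e+00 -5.55901829e-04 -2.02076167e-02] [-0.5849036   0.05908286 -6.82718203] [-0.41646867  0.44982808 -0.01120526]
[[ 1.90398143e-07 -2.63320624e-06  8.00581442e-06 -1.29874821e-02]
 [ 3.93525601e-09  3.08179809e-06 -8.74943016e-06 -1.66865804e-02]
 [ 9.27817540e-06  8.00049873e-06  2.63541389e-06  4.20223568e-04]
 [ 0.00000000e+00  0.00000000e+00  0.00000000e+00  0.00000000e+00]]
90 [(0, np.int64(156), np.int64(156), np.int64(147)), (10, np.int64(155), np.int64(151), np.int64(140)), (20, np.int64(146), np.int64(139), np.int64(128)), (30, np.int64(144), np.int64(137), np.int64(124)), (40, np.int64(131), np.int64(123), np.int64(113)), (50, np.int64(117), np.int64(111), np.int64(101)), (60, np.int64(101), np.int64(95), np.int64(86)), (70, np.int64(76), np.int64(72), np.int64(65)), (80, np.int64(66), np.int64(62), np.int64(56)), (90, np.int64(164), np.int64(167), np.int64(167)), (100, np.int64(162), np.int64(165), np.int64(166)), (110, np.int64(164), np.int64(166), np.int64(166)), (120, np.int64(162), np.int64(165), np.int64(166)),
[... 5219 characters left out ...]
 np.int64(171)), (277, np.int64(162), np.int64(164), np.int64(168)), (279, np.int64(159), np.int64(163), np.int64(167)), (281, np.int64(159), np.int64(161), np.int64(168)), (283, np.int64(165), np.int64(170), np.int64(173)), (285, np.int64(60), np.int64(57), np.int64(63)), (287, np.int64(111), np.int64(106), np.int64(113)), (289, np.int64(163), np.int64(165), np.int64(170)), (291, np.int64(163), np.int64(165), np.int64(170)), (293, np.int64(159), np.int64(161), np.int64(167)), (295, np.int64(164), np.int64(166), np.int64(171)), (297, np.int64(163), np.int64(163), np.int64(171)), (299, np.int64(158), np.int64(162), np.int64(166))]
-20 [285.33707962  63.75155771]
20 [226.42927586  63.77927228]
```

View pics/w2.png

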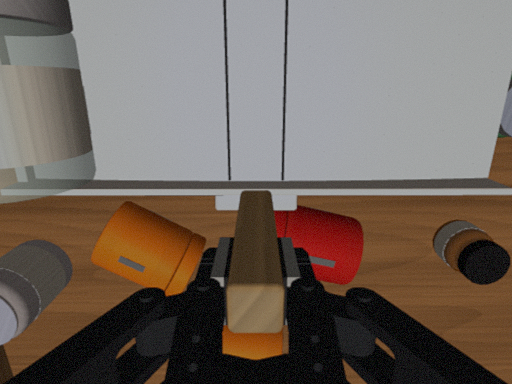

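```bash
cat > trk.py <<'E'
import sys;from h import *
from scipy.optimize import brentq
def edge2y(d,u,side,row):
    T=np.array(d['T_tool_cam']);v=T[:3,:3]@np.linalg.inv(d['mtx'])@[u,row,1]
    cy,cz=-T[1,3],124-T[2,3]; dy,dz=-v[1],-v[2]          # tray frame (y,z)
    n=np.hypot(dy,dz)
    f=lambda y:((y-cy)*dz-(58-y*y/4000-cz)*dy)/n
    # signed distance; right image edge is the -y side of the jar
    s=-42 if side=='R' else 42
    return brentq(lambda y:f(y)*-1-(-s),-170,170)
def track(d):
    i=d['img'].astype(float)[85:130];m=cv2.blur((i[...,0]-i[...,2]).mean(0)[None],(3,1))[0]>2
    c=np.flatnonzero(m);c=c[c<500]
    l,r=c.min(),c.max();ys=[]
    if l>4:ys.append(edge2y(d,l-.5,'L',107))
    if r<495:ys.append(edge2y(d,r+.5,'R',107))
    return l,r,ys
def tilt(q):
    r=q['tcp_rot'][0];return (r%(2*np.pi))-(-3.14132%(2*np.pi))
def watch(n=3):
    o=[]
    for k in range(n):
        q=sense();d=grab_frame('wrist');l,r,ys=track(d);o.append((q['clock'],np.mean(ys),tilt(q)))
        print('t %.2f cols %d %d y %s tilt %.4f z %.0f'%(q['clock'],l,r,np.round(ys,1),tilt(q),q['eef_pos'][2]))
    np.save('last.npy',d,allow_pickle=True);return np.array(o)
def plan(y,v,th,yt,T,n):
    """mm, rad; rows for moving jar to yt at rest in T s"""
    y,v,yt=y/1e3,v/1e3,yt/1e3;s=np.sign(yt-y);fr=-s*.065
    a=3.27*(y-2*th)+fr
    A=np.array([[T**3,T**4,T**5],[3*T**2,4*T**3,5*T**4],[6*T,12*T**2,20*T**3]])
    c=np.linalg.solve(A,[yt-y-v*T-a*T*T/2,-v-a*T,-a]);out=[]
    for k in range(1,n+1):
        t=min(.1*k,T);Y=y+v*t+a*t*t/2+c@[t**3,t**4,t**5];Ac=a+c@[6*t,12*t**2,20*t**3] if t<T else 0
        out.append((Y-(Ac-fr*(t<T))/3.27)/2)
    out=np.array(out);print('tilts',out.round(4),'inc',np.diff(np.r_[th,out]).round(4))
E
python3 - <<'E'
from trk import *
for f in('w1','w2'):print(track(load(f)))
E
```

```text
(np.int64(0), np.int64(499), [])
(np.int64(0), np.int64(87), [147.50829162342657])
```

Request:
send_rows(
  moves=[
    [[0,0,0,0.004,0,0,-1],[0,0,0,0.007,0,0,-1],[0,0,0,0.009,0,0,-1],[0,0,0,0.01,0,0,-1],[0,0,0,0.01,0,0,-1],[0,0,0,0.01,0,0,-1],[0,0,0,0.009,0,0,-1],[0,0,0,0.007,0,0,-1],[0,0,0,0.003,0,0,-1],[0,0,0,0.001,0,0,-1]],
  ],
)

```text
clock: 7.05
eef_pos: [555.4, 263.1, 273.3]
tcp_rot: [-3.071, 0.001, -0.02]
contact_force: [-0.9, -0.2, -5.9]
opening: 0.245
grasp_force: 98.1
```

```bash
sed -i 's/c\[c<500\]/c[c<470]/' trk.py; python3 - <<'E'
from trk import *
o=watch(2);print(sense()['eef_pos'])
plan(148,0,.075,80,1.6,16)
E
```

```text
t 7.05 cols 0 86 y [148.2] tilt 0.0698 z 273
t 7.10 cols 0 87 y [147.6] tilt 0.0698 z 273
[555.39933693 263.20159491 273.28772009]
tilts [0.092  0.1026 0.1073 0.1068 0.1019 0.0935 0.0826 0.0703 0.0578 0.0461
 0.0363 0.0295 0.0267 0.0287 0.0362 0.04  ] inc [ 0.017   0.0106  0.0047 -0.0005 -0.0049 -0.0084 -0.0109 -0.0123 -0.0125
 -0.0117 -0.0098 -0.0068 -0.0028  0.002   0.0075  0.0038]
```

Request:
send_rows(
  moves=[
    [[0,0,0,0.02,0,0,-1],[0,0,0,0.012,0,0,-1],[0,0,0,0.005,0,0,-1],[0,0,0,0,0,0,-1],[0,0,0,-0.005,0,0,-1]],
  ],
)

```text
clock: 7.65
eef_pos: [555.4, 263.0, 273.3]
tcp_rot: [-3.04, 0.002, -0.02]
contact_force: [-0.1, -0.2, -6.2]
opening: 0.248
grasp_force: 98.3
```

```bash
cat > step.py <<'E'
import sys;from trk import *
yt,T=float(sys.argv[1]),float(sys.argv[2])
o=watch(3);v=np.polyfit(o[:,0],o[:,1],1)[0] ;y=o[1,1]+v*.1;print('y,v',y,v)
for T in(T,T+.3):plan(y,v,o[-1,2],yt,T,12)
E
python3 step.py 75 1.0
```

```text
t 7.65 cols 0 97 y [140.8] tilt 0.1015 z 273
t 7.70 cols 1 101 y [138.1] tilt 0.1011 z 273
t 7.75 cols 0 105 y [135.5] tilt 0.1014 z 273
y,v 132.7999282448852 -53.455378905415394
tilts [0.0961 0.085  0.07   0.0536 0.0379 0.0253 0.0181 0.0181 0.0274 0.0375
 0.0375 0.0375] inc [-0.0053 -0.0112 -0.015  -0.0165 -0.0157 -0.0126 -0.0073  0.0001  0.0093
  0.0101  0.      0.    ]
tilts [0.0884 0.0763 0.0653 0.0556 0.0475 0.0411 0.0365 0.0338 0.033  0.034
 0.0369 0.0414] inc [-0.013  -0.0121 -0.011  -0.0097 -0.0081 -0.0064 -0.0046 -0.0027 -0.0008
  0.001   0.0028  0.0045]
```

Request:
send_rows(
  moves=[
    [[0,0,0,-0.01,0,0,-1],[0,0,0,-0.012,0,0,-1],[0,0,0,-0.012,0,0,-1],[0,0,0,-0.01,0,0,-1]],
  ],
)

```text
clock: 8.2
eef_pos: [555.4, 263.4, 273.3]
tcp_rot: [-3.084, 0.001, -0.02]
contact_force: [0.0, 0.4, -6.2]
opening: 0.245
grasp_force: 98.3
```

```bash
python3 step.py 70 0.8
```

```text
t 8.20 cols 0 157 y [101.7] tilt 0.0568 z 273
t 8.25 cols 0 164 y [97.3] tilt 0.0565 z 273
t 8.30 cols 0 170 y [93.6] tilt 0.0573 z 273
y,v 89.14053944901711 -81.71621828335398
tilts [0.0248 0.0108 0.011  0.0204 0.0337 0.0457 0.0511 0.035  0.035  0.035
 0.035  0.035 ] inc [-0.0326 -0.0139  0.0002  0.0094  0.0133  0.012   0.0054 -0.0161  0.
  0.      0.      0.    ]
tilts [0.0326 0.0181 0.0125 0.0139 0.0203 0.0297 0.0398 0.0485 0.0536 0.053
 0.035  0.035 ] inc [-0.0248 -0.0144 -0.0056  0.0014  0.0064  0.0094  0.0101  0.0087  0.0051
 -0.0006 -0.018   0.    ]
```

Request:
send_rows(
  moves=[
    [[0,0,0,-0.018,0,0,-1],[0,0,0,-0.008,0,0,-1],[0,0,0,-0.005,0,0,-1]],
  ],
)

```text
clock: 8.65
eef_pos: [555.4, 263.4, 273.3]
tcp_rot: [-3.115, 0.0, -0.02]
contact_force: [-0.1, -0.3, -5.6]
opening: 0.246
grasp_force: 98.3
```

```bash
python3 step.py 50 0.8; python3 -c "
from trk import *;plan(0,0,0,0,1,1)"|head -0
```

```text
t 8.65 cols 0 209 y [69.6] tilt 0.0263 z 273
t 8.70 cols 0 213 y [67.2] tilt 0.0262 z 273
t 8.75 cols 0 215 y [66.] tilt 0.0266 z 273
y,v 63.56574290234694 -36.10818659614255
tilts [0.0325 0.0341 0.0328 0.03   0.0273 0.0263 0.0284 0.025  0.025  0.025
 0.025  0.025 ] inc [ 0.0059  0.0016 -0.0013 -0.0028 -0.0027 -0.001   0.0021 -0.0034  0.
  0.      0.      0.    ]
tilts [0.0295 0.0314 0.0325 0.0328 0.0326 0.0322 0.0318 0.0316 0.0319 0.033
 0.025  0.025 ] inc [ 0.0029  0.0019  0.001   0.0003 -0.0002 -0.0004 -0.0004 -0.0002  0.0003
  0.001  -0.008   0.    ]Exception ignored on flushing sys.stdout:
BrokenPipeError: [Errno 32] Broken pipe
```

Request:
send_rows(
  moves=[
    [[0,0,0,0.005,0,0,-1],[0,0,0,0,0,0,-1],[0,0,0,-0.001,0,0,-1],[0,0,0,-0.001,0,0,-1]],
  ],
)

```text
clock: 9.2
eef_pos: [555.4, 263.1, 273.3]
tcp_rot: [-3.112, 0.001, -0.02]
contact_force: [0.7, 0.5, -5.8]
opening: 0.246
grasp_force: 98.3
```

```bash
python3 step.py 3 1.4
```

```text
t 9.20 cols 0 229 y [57.6] tilt 0.0297 z 273
t 9.25 cols 0 229 y [57.6] tilt 0.0296 z 273
t 9.30 cols 0 229 y [57.6] tilt 0.0297 z 273
y,v 57.623789060868276 -0.0010698694911986985
tilts [ 0.0493  0.0604  0.0639  0.0611  0.0532  0.0417  0.0283  0.0145  0.002
 -0.0076 -0.0128 -0.0122] inc [ 0.0196  0.0111  0.0035 -0.0029 -0.0079 -0.0115 -0.0134 -0.0138 -0.0125
 -0.0096 -0.0052  0.0007]
tilts [0.0425 0.051  0.0554 0.0562 0.0537 0.0487 0.0416 0.0332 0.0241 0.0152
 0.0071 0.0005] inc [ 0.0128  0.0085  0.0044  0.0008 -0.0024 -0.0051 -0.0071 -0.0084 -0.009
 -0.0089 -0.0081 -0.0066]
```

Jar is at rest at 58 mm. Next leg, following the second plan.

Request:
send_rows(
  moves=[
    [[0,0,0,0.013,0,0,-1],[0,0,0,0.009,0,0,-1],[0,0,0,0.004,0,0,-1],[0,0,0,0.001,0,0,-1],[0,0,0,-0.002,0,0,-1],[0,0,0,-0.005,0,0,-1]],
  ],
)

```text
clock: 9.95
eef_pos: [555.4, 263.1, 273.3]
tcp_rot: [-3.092, 0.001, -0.02]
contact_force: [-1.0, 0.6, -6.6]
opening: 0.247
grasp_force: 98.3
```

```bash
python3 step.py 3 0.9
```

```text
t 9.95 cols 0 245 y [48.2] tilt 0.0494 z 273
t 10.00 cols 0 249 y [45.9] tilt 0.0491 z 273
t 10.05 cols 0 254 y [43.] tilt 0.0494 z 273
y,v 40.62282950022557 -52.50850585146908
tilts [ 0.0382  0.0258  0.0135  0.0027 -0.0055 -0.0097 -0.0089 -0.0021  0.0015
  0.0015  0.0015  0.0015] inc [-0.0112 -0.0124 -0.0123 -0.0109 -0.0082 -0.0042  0.0008  0.0068  0.0036
  0.      0.      0.    ]
tilts [ 0.0339  0.0214  0.012   0.0055  0.0014 -0.0003 -0.0003  0.0012  0.0036
  0.0064  0.0092  0.0015] inc [-0.0156 -0.0124 -0.0094 -0.0066 -0.004  -0.0018  0.0001  0.0015  0.0024
  0.0028  0.0028 -0.0077]
```

Request:
send_rows(
  moves=[
    [[0,0,0,-0.014,0,0,-1],[0,0,0,-0.013,0,0,-1],[0,0,0,-0.011,0,0,-1]],
  ],
)

```text
clock: 10.4
eef_pos: [555.4, 263.4, 273.3]
tcp_rot: [-3.131, 0.0, -0.02]
contact_force: [-0.1, -0.2, -6.9]
opening: 0.248
grasp_force: 98.3
```

```bash
python3 step.py 0 0.6
```

```text
t 10.40 cols 0 291 y [21.7] tilt 0.0108 z 273
t 10.45 cols 0 296 y [18.9] tilt 0.0104 z 273
t 10.50 cols 0 301 y [16.1] tilt 0.0113 z 273
y,v 13.248622789525164 -56.37820621170122
tilts [-0.0064 -0.0122 -0.0095 -0.0023  0.0055 -0.     -0.     -0.     -0.
 -0.     -0.     -0.    ] inc [-0.0177 -0.0057  0.0027  0.0072  0.0078 -0.0055  0.      0.      0.
  0.      0.      0.    ]
tilts [-0.0034 -0.0101 -0.0106 -0.0066 -0.0001  0.0068  0.012   0.0137  0.
  0.      0.      0.    ] inc [-0.0147 -0.0067 -0.0004  0.004   0.0065  0.0069  0.0053  0.0017 -0.0137
  0.      0.      0.    ]
```

Request:
send_rows(
  moves=[
    [[0,0,0,-0.02,0,0,-1],[0,0,0,-0.007,0,0,-1],[0,0,0,0.002,0,0,-1]],
  ],
)

```text
clock: 10.85
eef_pos: [555.4, 263.6, 273.3]
tcp_rot: [3.128, -0.0, -0.02]
contact_force: [-0.4, 0.3, -6.3]
opening: 0.245
grasp_force: 98.3
```

```bash
python3 step.py 0 0.6
```

```text
t 10.85 cols 0 320 y [5.4] tilt -0.0135 z 273
t 10.90 cols 0 320 y [5.4] tilt -0.0130 z 273
t 10.95 cols 0 320 y [5.4] tilt -0.0131 z 273
y,v 5.436685869359613 0.0072302610774991165
tilts [ 0.0268  0.0324  0.0182 -0.0005 -0.0082  0.      0.      0.      0.
  0.      0.      0.    ] inc [ 0.0399  0.0055 -0.0142 -0.0187 -0.0078  0.0082  0.      0.      0.
  0.      0.      0.    ]
tilts [ 0.0123  0.0248  0.0273  0.0227  0.0143  0.0056 -0.0003  0.0002 -0.
 -0.     -0.     -0.    ] inc [ 0.0253  0.0125  0.0025 -0.0046 -0.0084 -0.0088 -0.0058  0.0004 -0.0002
  0.      0.      0.    ]
```

Request:
send_rows(
  moves=[
    [[0,0,0,0.011,0,0,-1],[0,0,0,0.002,0,0,-1],[0,0,0,0,0,0,-1],[0,0,0,0,0,0,-1]],
  ],
)

```text
clock: 11.4
eef_pos: [555.4, 263.1, 273.3]
tcp_rot: [-3.142, -0.0, -0.02]
contact_force: [-0.0, -0.8, -6.2]
opening: 0.245
grasp_force: 98.3
```

```bash
python3 step.py 0 1;python3 - <<'E'
from h import *
cv2.imwrite('pics/w3.png',cv2.cvtColor(load('last')['img'],cv2.COLOR_RGB2BGR))
E
```

```text
t 11.40 cols 0 319 y [6.] tilt -0.0002 z 273
t 11.45 cols 0 319 y [6.] tilt -0.0003 z 273
t 11.50 cols 0 319 y [6.] tilt -0.0003 z 273
y,v 6.005430800962513 -0.0015856760998127903
tilts [0.0135 0.0206 0.0224 0.0201 0.0154 0.0098 0.0049 0.0023 0.0035 0.
 0.     0.    ] inc [ 0.0137  0.0071  0.0018 -0.0022 -0.0047 -0.0056 -0.0049 -0.0026  0.0012
 -0.0035  0.      0.    ]
tilts [0.0097 0.0162 0.0199 0.0209 0.02   0.0175 0.0141 0.0105 0.0073 0.005
 0.0044 0.0058] inc [ 0.0099  0.0066  0.0036  0.0011 -0.001  -0.0025 -0.0034 -0.0036 -0.0032
 -0.0022 -0.0007  0.0015]
```

View pics/w3.png

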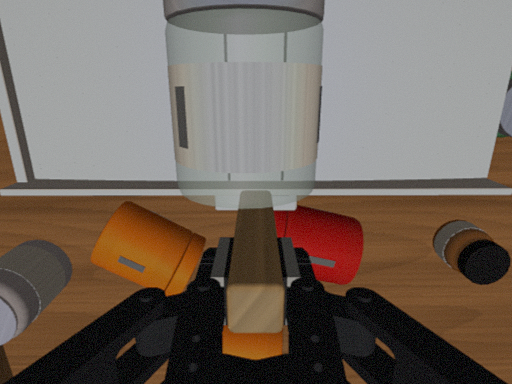

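The jar's label spans columns 171–322 (centre 247) and the marks are centred on 255. That puts the jar at rest about 5–6 mm from the crest. I'll hold it for 4 s with a slight bias tilt.

Request:
send_rows(
  moves=[
    [[0,0,0,0.001,0,0,-1],[0,0,0,0.001,0,0,-1],[0,0,0,0.001,0,0,-1],[0,0,0,0,0,0,-1],[0,0,0,0,0,0,-1],[0,0,0,0,0,0,-1],[0,0,0,0,0,0,-1],[0,0,0,0,0,0,-1],[0,0,0,0,0,0,-1],[0,0,0,0,0,0,-1]],
  ],
)

```text
clock: 12.55
eef_pos: [555.4, 263.2, 273.3]
tcp_rot: [-3.139, 0.0, -0.02]
contact_force: [0.1, -0.0, -6.6]
opening: 0.245
grasp_force: 98.3
```

Request:
send_rows(
  moves=[
    [[0,0,0,0,0,0,-1],[0,0,0,0,0,0,-1],[0,0,0,0,0,0,-1],[0,0,0,0,0,0,-1],[0,0,0,0,0,0,-1],[0,0,0,0,0,0,-1],[0,0,0,0,0,0,-1],[0,0,0,0,0,0,-1],[0,0,0,0,0,0,-1],[0,0,0,0,0,0,-1]],
  ],
)

```text
clock: 13.55
eef_pos: [555.4, 263.2, 273.3]
tcp_rot: [-3.139, 0.0, -0.02]
contact_force: [0.2, 0.9, -6.6]
opening: 0.242
grasp_force: 98.4
```

Request:
send_rows(
  moves=[
    [[0,0,0,0,0,0,-1],[0,0,0,0,0,0,-1],[0,0,0,0,0,0,-1],[0,0,0,0,0,0,-1],[0,0,0,0,0,0,-1],[0,0,0,0,0,0,-1],[0,0,0,0,0,0,-1],[0,0,0,0,0,0,-1],[0,0,0,0,0,0,-1],[0,0,0,0,0,0,-1]],
  ],
)

```text
clock: 14.55
eef_pos: [555.4, 263.2, 273.3]
tcp_rot: [-3.139, 0.0, -0.02]
contact_force: [0.0, 0.3, -6.8]
opening: 0.241
grasp_force: 98.3
```

Request:
send_rows(
  moves=[
    [[0,0,0,0,0,0,-1],[0,0,0,0,0,0,-1],[0,0,0,0,0,0,-1],[0,0,0,0,0,0,-1],[0,0,0,0,0,0,-1],[0,0,0,0,0,0,-1],[0,0,0,0,0,0,-1],[0,0,0,0,0,0,-1],[0,0,0,0,0,0,-1],[0,0,0,0,0,0,-1]],
  ],
)

```text
clock: 15.55
eef_pos: [555.4, 263.2, 273.3]
tcp_rot: [-3.139, 0.0, -0.02]
contact_force: [0.5, -0.6, -6.1]
opening: 0.247
grasp_force: 98.3
```

```bash
python3 step.py 0 1|head -4
```

```text
t 15.55 cols 0 319 y [6.] tilt 0.0028 z 273
t 15.60 cols 0 319 y [6.] tilt 0.0027 z 273
t 15.65 cols 0 319 y [6.] tilt 0.0027 z 273
y,v 6.008704812776791 -4.076515411644415e-06
```

Request:
send_rows(
  moves=[
    [[0,-0.0002,0,0,0,0,-1],[0,-0.0004,0,0,0,0,-1],[0,-0.0006,0,0,0,0,-1],[0,-0.0008,0,0,0,0,-1],[0,-0.001,0,0,0,0,-1],[0,-0.0012,0,0,0,0,-1],[0,-0.0014,0,0,0,0,-1],[0,-0.0016,0,0,0,0,-1],[0,-0.0018,0,0,0,0,-1],[0,-0.002,0,0,0,0,-1]],
  ],
)

```text
clock: 16.7
eef_pos: [555.4, 252.1, 273.3]
tcp_rot: [-3.139, 0.0, -0.02]
contact_force: [-0.2, -0.2, -6.3]
opening: 0.244
grasp_force: 98.3
```

Request:
send_rows(
  moves=[
    [[-0.0002,-0.0022,0,0,0,0,-1],[-0.0004,-0.0024,0,0,0,0,-1],[-0.0005,-0.0026,0,0,0,0.001,-1],[-0.0005,-0.0028,0,0,0,0.001,-1],[-0.0005,-0.003,0,0,0,0.001,-1],[-0.0005,-0.0032,0,0,0,0.001,-1],[-0.0005,-0.0034,0,0,0,0.001,-1],[-0.0005,-0.0036,0,0,0,0.001,-1],[-0.0005,-0.0038,0,0,0,0.001,-1],[-0.0005,-0.004,0,0,0,0.001,-1]],
  ],
)

```text
clock: 17.7
eef_pos: [550.7, 220.9, 273.3]
tcp_rot: [-3.139, 0.0, -0.012]
contact_force: [-1.2, -0.0, -7.0]
opening: 0.245
grasp_force: 98.3
```

Request:
send_rows(
  moves=[
    [[-0.0005,-0.0042,0,0,0,0.002,-1],[-0.0005,-0.0044,0,0,0,0.002,-1],[-0.0005,-0.0046,0,0,0,0.002,-1],[-0.0005,-0.0048,0,0,0,0.002,-1],[-0.0005,-0.005,0,0,0,0.002,-1],[-0.0005,-0.0052,0,0,0,0.002,-1],[-0.0005,-0.0054,0,0,0,0.002,-1],[-0.0005,-0.0056,0,0,0,0.002,-1],[-0.0005,-0.0058,0,0,0,0.002,-1],[-0.0005,-0.006,0,0,0,0.002,-1]],
  ],
)

```text
clock: 18.7
eef_pos: [545.8, 169.7, 273.3]
tcp_rot: [-3.139, -0.0, 0.008]
contact_force: [0.1, -0.2, -6.0]
opening: 0.246
grasp_force: 98.4
```

Request:
send_rows(
  moves=[
    [[-0.0005,-0.0062,0,0,0,0.002,-1],[-0.0005,-0.0064,0,0,0,0.002,-1],[-0.0005,-0.0066,0,0,0,0.002,-1],[-0.0005,-0.0068,0,0,0,0.002,-1],[-0.0005,-0.007,0,0,0,0.002,-1],[-0.0005,-0.0072,0,0,0,0.002,-1],[-0.0005,-0.0074,0,0,0,0.002,-1],[-0.0005,-0.0076,0,0,0,0.002,-1],[-0.0005,-0.0078,0,0,0,0.002,-1],[-0.0005,-0.008,0,0,0,0.002,-1]],
  ],
)

```text
clock: 19.7
eef_pos: [540.7, 98.6, 273.3]
tcp_rot: [-3.139, 0.0, 0.028]
contact_force: [-1.0, 0.4, -6.7]
opening: 0.241
grasp_force: 98.4
```

Request:
send_rows(
  moves=[
    [[-0.0005,-0.008,0,0,0,0.002,-1],[-0.0005,-0.008,0,0,0,0.002,-1],[-0.0005,-0.008,0,0,0,0.002,-1],[-0.0005,-0.008,0,0,0,0.002,-1],[-0.0005,-0.008,0,0,0,0.002,-1],[-0.0005,-0.008,0,0,0,0.002,-1],[-0.0005,-0.008,0,0,0,0.002,-1],[-0.0005,-0.008,0,0,0,0.002,-1],[-0.0005,-0.008,0,0,0,0.002,-1],[-0.0005,-0.008,0,0,0,0.002,-1]],
  ],
)

```text
clock: 20.7
eef_pos: [535.7, 18.5, 273.3]
tcp_rot: [-3.139, 0.0, 0.048]
contact_force: [0.4, -0.6, -6.5]
opening: 0.245
grasp_force: 98.3
```

Request:
send_rows(
  moves=[
    [[-0.0005,-0.008,0,0,0,0.002,-1],[-0.0005,-0.008,0,0,0,0.002,-1],[-0.0005,-0.008,0,0,0,0.002,-1],[-0.0005,-0.008,0,0,0,0.002,-1],[-0.0005,-0.008,0,0,0,0.002,-1],[-0.0005,-0.008,0,0,0,0.002,-1],[-0.0005,-0.008,0,0,0,0.002,-1],[-0.0005,-0.008,0,0,0,0.002,-1],[-0.0005,-0.008,0,0,0,0.002,-1],[-0.0005,-0.008,0,0,0,0.002,-1]],
  ],
)

```text
clock: 21.7
eef_pos: [530.8, -61.4, 273.3]
tcp_rot: [-3.139, -0.0, 0.068]
contact_force: [-0.4, 0.4, -6.5]
opening: 0.247
grasp_force: 98.3
```

Request:
send_rows(
  moves=[
    [[-0.0005,-0.008,0,0,0,0.002,-1],[-0.0005,-0.008,0,0,0,0.002,-1],[-0.0005,-0.008,0,0,0,0.002,-1],[-0.0005,-0.008,0,0,0,0.002,-1],[-0.0005,-0.008,0,0,0,0.002,-1],[-0.0005,-0.008,0,0,0,0.002,-1],[-0.0005,-0.008,0,0,0,0.002,-1],[-0.0005,-0.0078,0,0,0,0.002,-1],[-0.0005,-0.0076,0,0,0,0.002,-1],[-0.0005,-0.0074,0,0,0,0.002,-1]],
  ],
)

```text
clock: 22.7
eef_pos: [525.7, -140.2, 273.3]
tcp_rot: [-3.139, 0.0, 0.088]
contact_force: [0.8, -0.8, -6.2]
opening: 0.246
grasp_force: 98.4
```

Request:
send_rows(
  moves=[
    [[-0.0005,-0.0072,0,0,0,0.002,-1],[-0.0005,-0.007,0,0,0,0.002,-1],[-0.0005,-0.0068,0,0,0,0.002,-1],[-0.0005,-0.0066,0,0,0,0.002,-1],[-0.0005,-0.0064,0,0,0,0.001,-1],[-0.0005,-0.0062,0,0,0,0.001,-1],[-0.0005,-0.006,0,0,0,0.001,-1],[-0.0005,-0.0058,0,0,0,0.001,-1],[-0.0005,-0.0056,0,0,0,0.001,-1],[-0.0005,-0.0054,0,0,0,0.001,-1]],
  ],
)

```text
clock: 23.7
eef_pos: [520.7, -203.1, 273.3]
tcp_rot: [-3.139, 0.0, 0.102]
contact_force: [0.8, -0.5, -6.5]
opening: 0.243
grasp_force: 98.4
```

Request:
send_rows(
  moves=[
    [[-0.0005,-0.0052,0,0,0,0.001,-1],[-0.0005,-0.005,0,0,0,0.001,-1],[-0.0005,-0.0048,0,0,0,0,-1],[-0.0005,-0.0046,0,0,0,0,-1],[-0.0005,-0.0044,0,0,0,0,-1],[-0.0005,-0.0042,0,0,0,0,-1],[-0.0004,-0.004,0,0,0,0,-1],[-0.0003,-0.0038,0,0,0,0,-1],[-0.0002,-0.0036,0,0,0,0,-1],[-0.0001,-0.0034,0,0,0,0,-1]],
  ],
)

```text
clock: 24.7
eef_pos: [516.8, -245.9, 273.3]
tcp_rot: [-3.139, 0.0, 0.104]
contact_force: [1.3, 0.5, -7.1]
opening: 0.246
grasp_force: 98.3
```

Request:
send_rows(
  moves=[
    [[0,-0.0032,0,0,0,0,-1],[0,-0.003,0,0,0,0,-1],[0,-0.0028,0,0,0,0,-1],[0,-0.0026,0,0,0,0,-1],[0,-0.0024,0,0,0,0,-1],[0,-0.0022,0,0,0,0,-1],[0,-0.002,0,0,0,0,-1],[0,-0.0018,0,0,0,0,-1],[0,-0.0016,0,0,0,0,-1],[0,-0.0014,0,0,0,0,-1]],
  ],
)

```text
clock: 25.7
eef_pos: [516.8, -268.7, 273.3]
tcp_rot: [-3.139, 0.0, 0.104]
contact_force: [0.1, 0.2, -6.1]
opening: 0.243
grasp_force: 98.4
```

Request:
send_rows(
  moves=[
    [[0,-0.0012,0,0,0,0,-1],[0,-0.0011,0,0,0,0,-1],[0,-0.001,0,0,0,0,-1],[0,-0.0008,0,0,0,0,-1],[0,-0.0006,0,0,0,0,-1],[0,-0.0004,0,0,0,0,-1],[0,-0.0003,0,0,0,0,-1],[0,-0.0002,0,0,0,0,-1],[0,0,0,0,0,0,-1]],
  ],
)

```text
clock: 26.6
eef_pos: [516.7, -274.2, 273.3]
tcp_rot: [-3.139, 0.0, 0.104]
contact_force: [-0.7, 0.4, -5.4]
opening: 0.245
grasp_force: 98.3
```

```bash
python3 step.py 0 1|head -4; python3 - <<'E'
from h import *
q=sense();print(q['eef_pos'],q['tcp_rot'])
save('top','top1');i=cv2.imread('pics/top1.png')
cv2.imwrite('pics/c3.png',cv2.resize(i[110:215,270:410],None,fx=5,fy=5,interpolation=cv2.INTER_CUBIC))
E
```

```text
t 26.60 cols 0 321 y [4.8] tilt 0.0028 z 273
t 26.65 cols 0 321 y [4.8] tilt 0.0027 z 273
t 26.70 cols 0 321 y [4.8] tilt 0.0028 z 273
y,v 4.781741624015128 5.146452709816042e-05
[ 516.76606645 -274.13194428  273.27715958] [-3.13853423e+00  8.66364398e-05  1.03794625e-01]
```

View pics/c3.png

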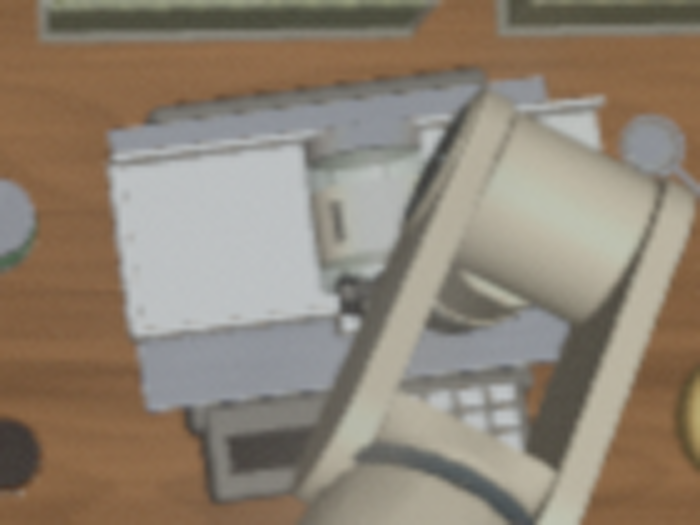

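Request:
send_rows(
  moves=[
    [[-0.0003,-0.0003,-0.001,-0.0003,0,0,-1],[-0.0003,-0.0003,-0.002,-0.0003,0,0,-1],[-0.0003,-0.0003,-0.003,-0.0003,0,0,-1],[-0.0003,-0.0003,-0.004,-0.0003,0,0,-1],[-0.0003,-0.0003,-0.004,-0.0003,0,0,-1],[-0.0003,-0.0003,-0.004,-0.0003,0,0,-1],[-0.0003,-0.0003,-0.004,-0.0003,0,0,-1],[-0.0003,-0.0003,-0.004,-0.0003,0,0,-1],[-0.0003,-0.0003,-0.004,-0.0003,0,0,-1],[0,0,-0.004,0,0,0,-1]],
  ],
)

```text
clock: 27.8
eef_pos: [514.1, -276.9, 238.9]
tcp_rot: [-3.141, 0.0, 0.104]
contact_force: [0.4, -0.7, -6.8]
opening: 0.245
grasp_force: 98.3
```

Request:
send_rows(
  moves=[
    [[0,0,-0.004,0,0,0,-1],[0,0,-0.004,0,0,0,-1],[0,0,-0.004,0,0,0,-1],[0,0,-0.004,0,0,0,-1],[0,0,-0.004,0,0,0,-1],[0,0,-0.004,0,0,0,-1],[0,0,-0.003,0,0,0,-1],[0,0,-0.002,0,0,0,-1],[0,0,-0.002,0,0,0,-1],[0,0,-0.001,0,0,0,-1]],
  ],
)

```text
clock: 28.8
eef_pos: [514.1, -276.9, 207.1]
tcp_rot: [-3.141, 0.0, 0.104]
contact_force: [-0.2, -0.5, -5.8]
opening: 0.245
grasp_force: 98.3
```

Request:
send_rows(
  moves=[
    [[0,0,-0.001,0,0,0,-1],[0,0,-0.001,0,0,0,-1],[0,0,-0.001,0,0,0,-1],[0,0,-0.001,0,0,0,-1],[0,0,-0.001,0,0,0,-1],[0,0,-0.001,0,0,0,-1],[0,0,0,0,0,0,-1]],
  ],
)

```text
clock: 29.5
eef_pos: [514.0, -276.8, 201.1]
tcp_rot: [-3.141, 0.001, 0.104]
contact_force: [0.3, -0.4, -6.3]
opening: 0.248
grasp_force: 98.4
```

```bash
python3 step.py 0 1|head -4
```

```text
t 29.50 cols 0 321 y [4.8] tilt 0.0002 z 201
t 29.55 cols 0 321 y [4.8] tilt 0.0002 z 201
t 29.60 cols 0 321 y [4.8] tilt 0.0001 z 201
y,v 4.7788170327980435 -0.0011678548142025557
```

Steady. Creeping down the last millimetres.

Request:
send_rows(
  moves=[
    [[0,0,-0.0005,0,0,0,-1],[0,0,-0.0005,0,0,0,-1],[0,0,-0.0005,0,0,0,-1],[0,0,0,0,0,0,-1]],
  ],
)

```text
clock: 30.05
eef_pos: [514.1, -276.9, 199.9]
tcp_rot: [-3.141, 0.0, 0.104]
contact_force: [-0.7, -0.4, -4.7]
opening: 0.247
grasp_force: 98.7
```

Request:
send_rows(
  moves=[
    [[0,0,-0.0005,0,0,0,-1],[0,0,-0.0005,0,0,0,-1],[0,0,0,0,0,0,-1]],
  ],
)

```text
clock: 30.35
eef_pos: [513.8, -277.0, 199.3]
tcp_rot: [-3.141, 0.001, 0.104]
contact_force: [-5.5, -0.8, 2.3]
opening: 0.243
grasp_force: 99.4
```

Request:
send_rows(
  moves=[
    [[0,0,0,0,0,0,-1],[0,0,0,0,0,0,-1],[0,0,0,0,0,0,-1]],
  ],
  grip_force=20,
)

```text
clock: 30.65
eef_pos: [513.8, -277.0, 199.4]
tcp_rot: [-3.141, 0.001, 0.104]
contact_force: [-5.7, -0.7, 3.2]
opening: 0.248
grasp_force: 99.4
```

```bash
python3 step.py 0 1|head -4;python3 -c "
from h import *
q=sense();print(q['eef_pos'],q['tcp_rot'],q['contact_force'],q['wrist_torque'],q['opening'])"
```

```text
t 30.65 cols 0 321 y [4.8] tilt -0.0002 z 199
t 30.70 cols 0 321 y [4.8] tilt -0.0001 z 199
t 30.75 cols 0 321 y [4.8] tilt -0.0002 z 199
y,v 4.7786349799666805 4.2032538938963205e-06
[ 513.82636888 -276.98631337  199.38435653] [-3.14147062e+00  5.24129807e-04  1.03810390e-01] [-5.58101127 -1.3287794   2.73776952] [0.21754191 0.72384422 0.06767795] 0.24539967010872674
```

Request:
send_rows(
  moves=[
    [[0,0,0,0,0,0,-0.5],[0,0,0,0,0,0,-0.46],[0,0,0,0,0,0,-0.42],[0,0,0,0,0,0,-0.35],[0,0,0,0,0,0,-0.25],[0,0,0,0,0,0,-0.1],[0,0,0,0,0,0,0.1],[0,0,0,0,0,0,0.3],[0,0,0,0,0,0,0.4],[0,0,0,0,0,0,0.4]],
  ],
  grip_force=20,
)

```text
clock: 31.8
eef_pos: [514.1, -276.9, 198.8]
tcp_rot: [-3.141, 0.0, 0.104]
contact_force: [0.7, -0.7, 0.4]
opening: 0.696
grasp_force: 0.0
```

```bash
python3 step.py 0 1|head -4;python3 -c "
from h import *
q=sense();print(q['eef_pos'],q['tcp_rot'],q['contact_force'],q['opening'],q['grasp_force'])"
```

```text
t 31.80 cols 0 321 y [4.8] tilt 0.0000 z 199
t 31.85 cols 0 321 y [4.8] tilt 0.0000 z 199
t 31.90 cols 0 321 y [4.8] tilt 0.0001 z 199
y,v 4.77886507530003 -2.848586573214898e-05
[ 514.08232173 -276.87577838  198.77328174] [-3.14125447e+00  3.53184889e-04  1.03746656e-01] [0.69060742 0.85108534 0.02491108] 0.6982503865842642 0.0
```

Released without disturbing the jar. Retreating straight up, opening frozen.

Request:
send_rows(
  moves=[
    [[0,0,0.004,0,0,0,0.4],[0,0,0.01,0,0,0,0.4],[0,0,0.014,0,0,0,0.4],[0,0,0.016,0,0,0,0.4],[0,0,0.016,0,0,0,0.4],[0,0,0.016,0,0,0,0.4],[0,0,0.016,0,0,0,0.4],[0,0,0.014,0,0,0,0.4],[0,0,0.008,0,0,0,0.4],[0,0,0,0,0,0,0.4]],
  ],
)

```text
clock: 32.95
eef_pos: [514.6, -277.2, 314.4]
tcp_rot: [3.141, -0.002, 0.104]
contact_force: [-0.1, -0.9, -0.6]
opening: 0.696
grasp_force: 0.0
```

```bash
python3 - <<'E'
from h import *
q=sense();d=grab('wrist','w9');print(q['clock'],q['eef_pos'],q['tcp_rot'])
cv2.imwrite('pics/w9.png',cv2.cvtColor(d['img'],cv2.COLOR_RGB2BGR))
E
```

```text
32.95 [ 514.6025601  -277.15342717  314.41645772] [ 3.14051190e+00 -1.67692826e-03  1.03848388e-01]
```

View pics/w9.png

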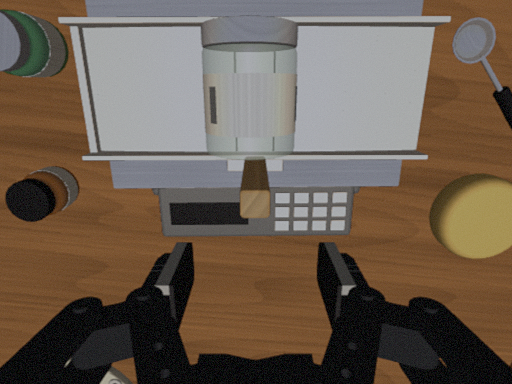

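The tray stands along the pan with the jar in its middle. The pan's near edge is columns 113–400 and the rail is 84–427, so both centre on about 256. I'll check x and hand in.

```bash
python3 - <<'E'
from h import *
d=load('w9');p=np.array([514.6,-277.15,314.4]);r=[3.14051,-.0017,.1038]
R=Ro.from_euler('z',.105).as_matrix()[:2,:2]
f=lambda uv,z:R.T@(wat(d,uv,z,p,r)[:2]-p[:2])
print('pan ctr',f((113,188),75)+[110,-170],f((400,187),75)+[110,170],'tray ctr (74,0); post',f((255,205),225))
print(sign_off())
E
```

```text
pan ctr [73.7796037  -0.45995903] [74.29260666 -2.61923581] tray ctr (74,0); post [-1.18899467  0.43888079]
the job is handed in; nothing more can be done
None
```

The job is handed in: the tray is set down and released on the pan, within about 3 mm of its centre, with the jar at rest about 5 mm from the crest. The jar was held up there for over 4 s, and the robot's clock read about 33 s at the end; no verdict came back.

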